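# Slide the trivet up to the griddle

### The job

Push the wooden trivet along the counter, with the lidded sugar bowl riding on it, until its side lies flat against the right-hand side of the electric griddle (as seen from the robot) and its front edge (towards the robot) is in line with the griddle's front edge. Only push the trivet, never lift it; do not touch the bowl or its lid, which must stay standing on the trivet, and leave everything else where it is.

Things in the scene. Friction and masses are not known exactly. Their poses are not given: they have to be found in the camera images.
- trivet: Square wooden trivet, 180 x 180 mm, 20 mm thick, loose on the counter: brown board with six light slats running along its x; 0.35 to 0.65 kg, plus 0.3 kg of bowl and lid. Origin at the centre of its underside; x and y parallel to its edges, x roughly away from the robot. Its front edge is the -x one; its +y edge goes against the griddle.
- griddle: Electric griddle, fixed, left of the trivet: steel skirt 300 mm deep (x) x 460 mm wide (y), upright faces 6 to 56 mm above the counter, black plate and rim to 68 mm. Origin at the centre of its underside, at counter height; x away from the robot, y left. Front face at x = -150 mm, right flank at y = -230 mm. A black dial sticks out 20 mm from the front at y = +130 mm.
- griddle_corner (a point): Where the griddle's front face and right flank meet, at counter height; axes as the griddle's. The trivet belongs with its front left corner here, that is with its centre at x = +90, y = -90 mm from this point.
- sugar_bowl: White ceramic sugar bowl, 72 mm across, 50 mm high, standing loose near the middle of the trivet (up to 10 mm off centre). Origin at the centre of its underside. With lid its top is 95 mm above the counter.
- bowl_lid: Blue ceramic lid with a knob, 72 mm across, resting loose in the bowl's mouth. Origin at the centre of its seat, on the bowl's rim, 50 mm above the bowl's origin; the knob's top is 25 mm above that.
- pancake_ring: Stainless steel pancake ring, 90 mm across, 25 mm high, loose on the griddle plate. Origin at the centre of its underside. Leave alone.
- turner: Yellow turner, 260 mm long, lying loose on the counter in front of the griddle, roughly parallel to its front. Origin near its middle. Leave alone.
- jar: Empty glass spice jar with steel cap, 48 mm across, 90 mm high, standing loose on the counter to the right and far side of the trivet. Origin at the centre of its underside. Leave alone.
- small_ring: Small stainless steel ring, 70 mm across, 25 mm high, lying loose on the counter in front of the griddle. Origin at the centre of its underside. Leave alone.
- spice_knob (a point): Knob of the pulled-out drawer of the wooden spice unit (fixed box 220 x 220 mm, 120 mm high, at the right), which holds glass jars. The drawer slides towards the robot. Leave alone.
Not all that is in view belongs to the job. Of the things that look like the bowl_lid, the smallest one is meant.

How it is judged:
At the end, for the whole second after the job is handed in: The trivet lies flat on the counter, its left side against the griddle's right flank (within 5 mm, turned less than 0.05 rad from it), its front edge within 12 mm of the line of the griddle's front edge, at rest; the sugar bowl stands on it within 50 mm of its centre, lid seated (y of trivet in the frame of griddle_corner between -0.095 and -0.085 m and x of trivet in the frame of griddle_corner between 0.078 and 0.102 m and angle between the x axis of trivet and the x axis of griddle, either way round below 0.05 rad and height (world z) of trivet below 0.004 m and angle between trivet's own z axis and vertical below 0.03 rad and horizontal distance between sugar_bowl and trivet below 0.05 m and angle between sugar_bowl's own z axis and vertical below 0.1 rad and z of sugar_bowl in the frame of trivet between 0.015 and 0.025 m and horizontal distance between bowl_lid and sugar_bowl below 0.006 m and z of bowl_lid in the frame of sugar_bowl between 0.046 and 0.054 m and linear speed of each of trivet, sugar_bowl below 0.01 m/s); the robot touches nothing.
It fails at once if the trivet is lifted or tipped (height (world z) of trivet above 0.008 m or angle between trivet's own z axis and vertical above 0.1 rad).
It fails at once if the robot touches the sugar bowl or its lid (contact force between any of the fingers, the arm and sugar_bowl above 0.5 N or contact force between any of the fingers, the arm and bowl_lid above 0.5 N).
It fails at once if the sugar bowl tips or slides off (angle between sugar_bowl's own z axis and vertical above 0.35 rad or horizontal distance between sugar_bowl and trivet above 0.08 m).
It fails at once if a bystander is disturbed (distance of any of pancake_ring, turner, jar, small_ring, spice_knob from where it was at the start of the episode above 0.02 m).
It also fails if it takes over 51 s, if anything falls off the work surface, if the arm or the gripper's body presses on something with over 40 N, if the wrist force passes 120 N, or if a joint passes its speed limit or range.

### The arm

A 7-joint arm with a two-finger parallel gripper is mounted at the origin on the work surface. World frame = base frame: x ahead of the robot, y to its left, z up, the work surface at z = 0. Lengths are in m, angles in rad, forces in N, time in s.
With the tool pointing down it reaches from about 0.4 to 0.875 m from the base axis. Payload 19.3 kg.
Tool frame: the origin (TCP) lies at the very end of the fingers, on their centre line; the grasp point (between the pads) lies 19 mm behind it; z points along the fingers, y is the line along which they close (so a half turn about z gives the same grasp; the last joint's range is limited). The gripper opens to 85 mm and grips with 20 to 120 N. Pads are 22 mm wide; open, the fingers measure 114 mm over their backs; the gripper's body (76 mm by 85 mm) begins 54 mm behind the grasp point. The pads swing forward as they close: fully open they stand 13 mm farther back than shut.
Start: joints at [1.248, 0.521, -0.036, 1.599, 0.021, 1.021, -0.113], TCP at [0.156, -0.605, 0.231] pointing down, gripper open.
Joint ranges: [-2.91, 2.91], [-0.3, 2.13], [-1.5, 1.42], [0.17, 2.43], [-1.26, 4.41], [0.16, 1.93], [-2.52, 2.52]. Speed limits (rad/s): [1.89, 1.89, 2.39, 2.39, 3.01, 3.01, 3.01].

### API

Orientations are given as [roll, pitch, yaw] about the fixed x, y, z axes, in that order (R = Rz(yaw) Ry(pitch) Rx(roll)).
In Python, from workcell import monitor, optics, workorder gives the robot as it stands.
- The arm moves only by the tool apply_moves, never from a script. Its arguments are lists of equal length, an entry for each row: "linear": the shift along the tool's x, y, z each as a share of 0.1 m, from -1 to 1, a list of three; "delta_rot": the turn, a rotation vector about the tool's x, y, z each as a share of 120 degrees, from -1 to 1, a list of three. A call has exactly 5 rows; each row is the pose to reach, as a shift and turn from the pose commanded when the call began, along the tool's axes at that moment; what a row does not reach only later rows make up. A row lasts 1/12 s, in which the tool goes at most 41.7 mm and 7.16 degrees, less where a joint would pass 70% of its speed; a pose out of reach is approached as far as the arm can. A call with a number of a shift or a turn outside -1 to 1 is refused whole. A call with a gripper value outside its range is refused whole. "gripper" is the opening, from -1 (shut) to 1 (fully open), set as the call begins (left out, the last holds). The fingers move at their own pace and stop on an object; "force" is the grip in N (left out, the last holds). Time passes only in rows, so rows that repeat a pose let the fingers close, or fill a call up. It gives the time, the measured TCP pose, the force, the opening and the grip force at its end, in the units of the state.
- monitor.observe(): the state, without advancing time (a new reading comes with each control period).
- optics.grab_frame(name): name is "scene" or "top" or "wrist"; returns (picture, depth): 384x512x3 uint8, red, green, blue; 384x512 float32, m along the optical axis (not along the pixel's ray), 0 where there is no reading.
- optics.camera_info(name): a dict with "fx", "fy", "cx", "cy" (pixels), "D" ([k1, k2, p1, p2, k3] as OpenCV has them; the pictures are not rectified), "rvec" (rotation vector, rad) and "tvec" (3), from world to camera coordinates, as OpenCV has them; the wrist camera has in their place "T_tool_cam" (4x4, takes a point from camera to tool coordinates, whose origin is the TCP and whose axes are the flange's). Camera axes: x right, y down, z forward; pixel columns grow to the right and rows downward; lengths in m; the calibration is good to about 2 mm. A picture is of the moment at which its call begins: read the wrist's pose just before it. camera_info takes no time and is no camera call.
- workorder.job_done(): hands the job in; it is judged then, once.
The state is a dict: "clock": time; "qpos": joint angles; "qd": joint speeds; "joint_efforts": joint torques, N m; "position": TCP position; "tool_rot": TCP orientation; "force": force on the tool from outside, world axes, zero at the start; "moment": the same for the moment, N m; "grip_width": finger opening in m; "finger_force": force on a finger pad.
Only numpy, scipy, OpenCV 4.12 (cv2) and the standard library are available. Lean on these libraries where they do the work, as an engineer would, in place of code of your own. Each camera call takes 0.05 s, during which the arm holds its last target. There are 200 camera calls.

## Working session

There is one attempt and no reset: what is moved stays moved. The work goes in short steps, Python scripts to look and compute and a tool call to move; the robot and the scene stay as the last step left them, time stands still between calls to the robot, and variables do not carry over. Pictures are saved under pics/ and viewed, at most 10 in all, crops included, and the job is handed in when it is done.

Besides the shell and the picture viewer there is one more tool, called after ">>>" by a JSON object that holds its "op" and its "data", one argument or row to a line. apply_moves: Moves the arm, as the interface text tells. Its arguments: {"type":"object","properties":{"linear":{"type":"array"},"delta_rot":{"type":"array"},"gripper":{"type":"number"},"force":{"type":"number"}},"required":["linear","delta_rot"]}

```bash
mkdir -p pics; cat > h.py <<'E'
import numpy as np, cv2
from workcell import monitor, optics, workorder
def grab(n,save=None):
    p,d=optics.grab_frame(n)
    if save: cv2.imwrite('pics/'+save,p[:,:,::-1]); np.save('pics/'+save+'.npy',d)
    return p,d
def ray(n,pts,z):
    "pixels -> world points at height z (fixed cams)"
    c=optics.camera_info(n);K=np.array([[c['fx'],0,c['cx']],[0,c['fy'],c['cy']],[0,0,1]])
    R=cv2.Rodrigues(np.array(c['rvec'],float))[0];t=np.array(c['tvec'],float).ravel()
    u=cv2.undistortPoints(np.array(pts,float).reshape(-1,1,2),K,np.array(c['D'],float)).reshape(-1,2)
    o=-R.T@t; d=np.c_[u,np.ones(len(u))]@R
    return o+d*((z-o[2])/d[:,2])[:,None]
E
python3 - <<'E'
from h import *
grab('top','top0.png');grab('scene','scene0.png')
s=monitor.observe();print(s)
E
```

```text
{'clock': 0.1, 'qpos': array([ 1.2478055 ,  0.52200342, -0.03630646,  1.59990498,  0.02121382,
        1.02108584, -0.11277455]), 'qd': array([ 0.00068567, -0.00059371,  0.00266788, -0.00162111, -0.00064949,
       -0.00044379, -0.00061047]), 'joint_efforts': array([ 5.79046668e-03, -9.28490353e+01,  1.98528282e+00, -3.70535123e+01,
        1.81996560e-02,  5.48482320e-03,  1.14640097e-04]), 'position': array([ 0.15620108, -0.60487906,  0.23076946]), 'tool_rot': array([-3.14058039e+00,  9.13056655e-05,  2.52793549e-01]), 'force': array([-0.23917104,  0.0748902 , -0.3743799 ]), 'moment': array([ 0.04002239, -0.00812357, -0.0033682 ]), 'finger_force': 0.0, 'grip_width': 0.08538216645382453}
```

View pics/top0.png

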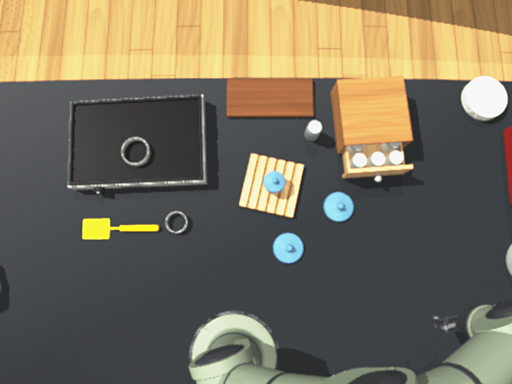

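View pics/scene0.png

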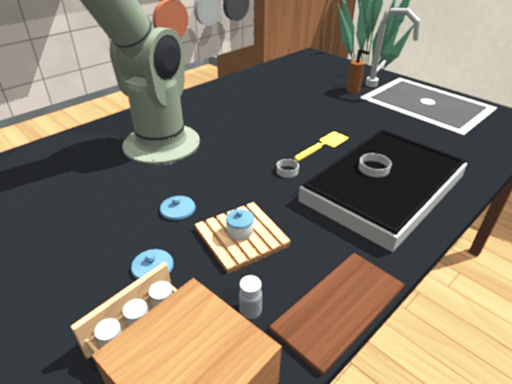

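The top view shows the trivet at about (272,185), turned a few degrees, with the bowl at (274,181). The griddle's front right corner is near (206,185), the jar is at (313,130), and two larger decoy lids are at (338,207) and (288,248).

```bash
python3 - <<'E'
from h import *
p=cv2.imread('pics/top0.png')
c=cv2.resize(p[80:230,190:350],None,fx=5,fy=4*1.0,interpolation=cv2.INTER_CUBIC)
c=cv2.resize(p[85:225,190:350],None,fx=4,fy=4,interpolation=cv2.INTER_CUBIC)
cv2.imwrite('pics/crop0.png',np.clip(c.astype(float)*1.6+20,0,255).astype(np.uint8))
d=np.load('pics/top0.png.npy');print(optics.camera_info('top'),optics.camera_info('wrist')['T_tool_cam'])
E
```

```text
{'fx': 435.93046081551677, 'fy': 435.93046081551677, 'cx': 246.39689513896911, 'cy': 189.62611220719717, 'D': array([-0.08937539,  0.        ,  0.        ,  0.        ,  0.        ]), 'rvec': array([ 2.13582935, -2.13424721,  0.15506656]), 'tvec': array([-0.03939434,  0.53868533,  1.38847413])} [[ 1.25267567e-03 -9.55991451e-01 -2.93391848e-01  7.58919526e-02]
 [ 9.99999215e-01  1.20508601e-03  3.42963713e-04  7.51848965e-04]
 [ 2.56920350e-05 -2.93392047e-01  9.55992210e-01 -1.42651787e-01]
 [ 0.00000000e+00  0.00000000e+00  0.00000000e+00  1.00000000e+00]]
```

View pics/crop0.png

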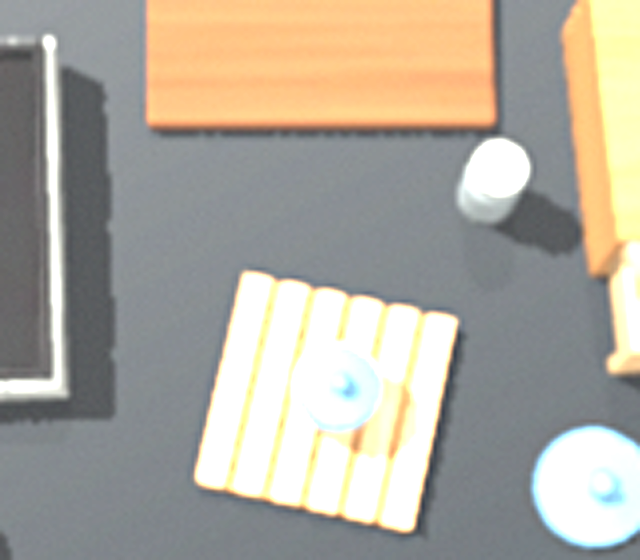

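```bash
python3 - <<'E'
from h import *
f=lambda P:(np.array(P,float)+.5)/4-.5+[190,85]
T=ray('top',f([(244,270),(459,316),(412,531),(195,486)]),.02)
print('trivet',T.round(4),T.mean(0).round(4)); 
for i in range(4):
    e=T[i]-T[(i+1)%4];print(np.linalg.norm(e).round(4),np.degrees(np.arctan2(e[1],e[0])).round(2))
for z in(.056,.068):
    G=ray('top',np.r_[f([(57,38),(68,397)]),[(68,188),(69,101)]],z)
    print(z,G.round(4))
    for i in range(4):
        e=G[i]-G[(i+1)%4];print(np.linalg.norm(e).round(4),np.degrees(np.arctan2(e[1],e[0])).round(2))
print('jar',ray('top',f([(500,163)]),.09),'board',ray('top',f([(147,128),(496,127)]),.02),'lid1',ray('top',f([(595,487)]),.02),'ring',ray('top',[(176,223)],.025),'bowl',ray('top',f([(340,388)]),.075),'lid2',ray('top',[(288,248)],.02))
# depth-derived griddle points from the scene camera
d=np.load('pics/top0.png.npy');print(d[185,203:212].round(3),d[150,200:214].round(3))
E
```

```text
trivet [[ 0.6705 -0.0528  0.02  ]
 [ 0.6307 -0.2337  0.02  ]
 [ 0.4495 -0.1914  0.02  ]
 [ 0.4868 -0.0123  0.02  ]] [ 0.5594 -0.1226  0.02  ]
0.1852 77.6
0.1861 -13.13
0.183 -101.78
0.1881 167.54
0.056 [[0.8639 0.1054 0.056 ]
 [0.5555 0.0906 0.056 ]
 [0.542  0.5526 0.056 ]
 [0.8452 0.5717 0.056 ]]
0.3088 2.75
0.4622 -88.33
0.3038 -176.4
0.4667 92.29
0.068 [[0.8592 0.104  0.068 ]
 [0.5534 0.0893 0.068 ]
 [0.5401 0.5474 0.068 ]
 [0.8407 0.5663 0.068 ]]
0.3061 2.75
0.4583 -88.33
0.3012 -176.4
0.4627 92.29
jar [[ 0.7426908  -0.26115065  0.09      ]] board [[ 0.79592201  0.03041298  0.02      ]
 [ 0.7967082  -0.26915553  0.02      ]] lid1 [[ 0.48586617 -0.34403907  0.02      ]] ring [[0.43004606 0.19307442 0.025     ]] bowl [[ 0.55951621 -0.13001988  0.075     ]] lid2 [[ 0.34904886 -0.1750125   0.02      ]]
[1.479 1.483 1.473 1.479 1.48  1.473 1.479 1.483 1.469] [1.428 1.424 1.427 1.439 1.442 1.467 1.493 1.499 1.503 1.494 1.497 1.495
 1.494 1.499]
```

>>> {"op": "apply_moves", "data": {
  "linear": [
    [0.2, -0.17, -0.1],
    [0.4, -0.35, -0.2],
    [0.6, -0.52, -0.3],
    [0.8, -0.7, -0.3],
    [0.96, -0.87, -0.3]
  ],
  "delta_rot": [
    [0, 0, -0.055],
    [0, 0, -0.11],
    [0, 0, -0.16],
    [0, 0, -0.21],
    [0, 0, -0.2625]
  ]
}}

```text
clock: 0.52
position: [0.2287, -0.4956, 0.2616]
tool_rot: [3.141, 0.0, 0.808]
force: [0.0, -0.1, -0.2]
grip_width: 0.0857
finger_force: 0.0
```

>>> {"op": "apply_moves", "data": {
  "linear": [
    [0.2, -0.04, 0],
    [0.4, -0.08, 0],
    [0.6, -0.12, 0],
    [0.8, -0.16, 0],
    [0.98, -0.19, 0]
  ],
  "delta_rot": [
    [0, 0, -0.055],
    [0, 0, -0.11],
    [0, 0, -0.16],
    [0, 0, -0.21],
    [0, 0, -0.2625]
  ]
}}

```text
clock: 0.93
position: [0.2824, -0.412, 0.2612]
tool_rot: [-3.141, -0.0, 1.358]
force: [1.0, -0.7, -0.6]
grip_width: 0.0852
finger_force: 0.0
```

>>> {"op": "apply_moves", "data": {
  "linear": [
    [0.2, 0.07, 0],
    [0.4, 0.15, 0],
    [0.6, 0.22, 0],
    [0.8, 0.3, 0],
    [0.98, 0.37, 0]
  ],
  "delta_rot": [
    [0, 0, 0],
    [0, 0, 0],
    [0, 0, 0],
    [0, 0, 0],
    [0, 0, 0]
  ]
}}

```text
clock: 1.35
position: [0.3397, -0.3244, 0.2612]
tool_rot: [-3.141, -0.0, 1.353]
force: [0.7, -0.0, 0.5]
grip_width: 0.0849
finger_force: 0.0
```

>>> {"op": "apply_moves", "data": {
  "linear": [
    [0.2, 0.07, 0],
    [0.4, 0.15, 0],
    [0.6, 0.22, 0],
    [0.8, 0.3, 0],
    [0.98, 0.37, 0]
  ],
  "delta_rot": [
    [0, 0, 0],
    [0, 0, 0],
    [0, 0, 0],
    [0, 0, 0],
    [0, 0, 0]
  ]
}}

```text
clock: 1.77
position: [0.3971, -0.2367, 0.2612]
tool_rot: [-3.141, -0.0, 1.353]
force: [0.2, -0.4, -0.3]
grip_width: 0.086
finger_force: 0.0
```

>>> {"op": "apply_moves", "data": {
  "linear": [
    [0.2, 0.07, 0],
    [0.4, 0.15, 0],
    [0.6, 0.22, 0],
    [0.8, 0.3, 0],
    [0.98, 0.37, 0]
  ],
  "delta_rot": [
    [0, 0, 0],
    [0, 0, 0],
    [0, 0, 0],
    [0, 0, 0],
    [0, 0, 0]
  ]
}}

```text
clock: 2.18
position: [0.4545, -0.1491, 0.2612]
tool_rot: [-3.141, -0.0, 1.353]
force: [0.1, -0.4, 0.2]
grip_width: 0.0857
finger_force: 0.0
```

>>> {"op": "apply_moves", "data": {
  "linear": [
    [0.2, 0.07, 0],
    [0.4, 0.15, 0],
    [0.6, 0.22, 0],
    [0.8, 0.3, 0],
    [0.98, 0.37, 0]
  ],
  "delta_rot": [
    [0, 0, 0],
    [0, 0, 0],
    [0, 0, 0],
    [0, 0, 0],
    [0, 0, 0]
  ],
  "gripper": 0
}}

```text
clock: 2.6
position: [0.5118, -0.0614, 0.2611]
tool_rot: [-3.141, -0.0, 1.353]
force: [0.8, -0.6, 0.2]
grip_width: 0.0427
finger_force: 0.0
```

```bash
cat >> h.py <<'E'
from scipy.spatial.transform import Rotation as Ro
def wpose():
    s=monitor.observe();c=optics.camera_info('wrist');T=np.eye(4);T[:3,:3]=Ro.from_euler('xyz',s['tool_rot']).as_matrix();T[:3,3]=s['position']
    return T@np.array(c['T_tool_cam'])
def wray(T,pts,z):
    c=optics.camera_info('wrist');K=np.array([[c['fx'],0,c['cx']],[0,c['fy'],c['cy']],[0,0,1]])
    u=cv2.undistortPoints(np.array(pts,float).reshape(-1,1,2),K,np.array(c['D'],float)).reshape(-1,2)
    d=np.c_[u,np.ones(len(u))]@T[:3,:3].T;o=T[:3,3]
    return o+d*((z-o[2])/d[:,2])[:,None]
E
python3 - <<'E'
from h import *
T=wpose();np.save('pics/T1.npy',T);p,d=grab('wrist','w1.png')
c=cv2.convertScaleAbs(cv2.resize(p[:,:,::-1],(800,600),interpolation=cv2.INTER_CUBIC),alpha=1.5,beta=15);cv2.imwrite('pics/w1b.png',c)
E
```

```text
(no output)
```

View pics/w1b.png

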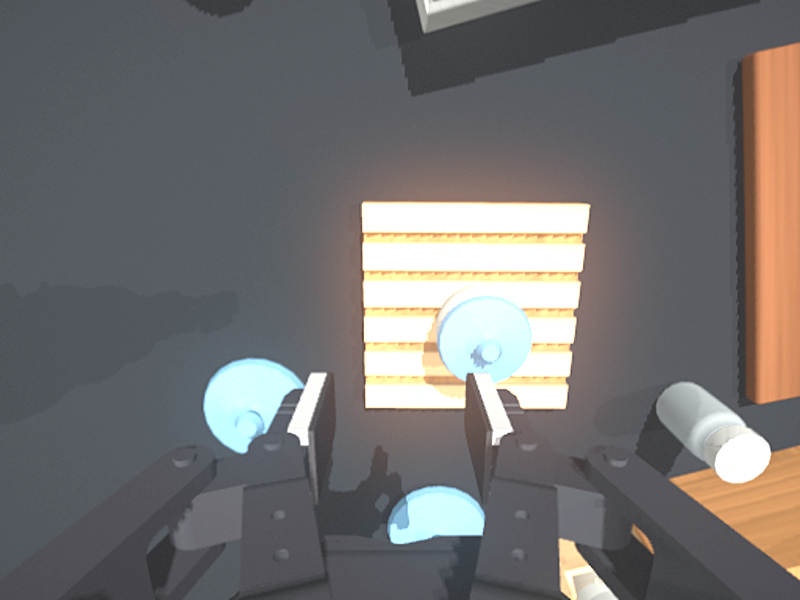

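The wrist view shows the trivet's corners at about (361,203), (590,205), (568,409) and (365,408) in the 800x600 picture, and the foot of the griddle's corner at about (428,32).

```bash
python3 - <<'E'
from h import *
T=np.load('pics/T1.npy');g=lambda P:(np.array(P,float)+.5)*.64-.5
C=wray(T,g([(361,203),(590,205),(568,409),(365,408)]),.02);print(C.round(4),C.mean(0).round(4))
for i in range(4):
    e=C[i]-C[(i+1)%4];print(np.linalg.norm(e).round(4),np.degrees(np.arctan2(e[1],e[0])).round(2))
print(wray(T,g([(428,32),(541,4)]),.006))
print(wray(T,g([(485,338)]),.075))
E
```

```text
[[ 0.4922 -0.0146  0.02  ]
 [ 0.6693 -0.0549  0.02  ]
 [ 0.6315 -0.2324  0.02  ]
 [ 0.4525 -0.1916  0.02  ]] [ 0.5614 -0.1234  0.02  ]
0.1816 167.15
0.1814 77.99
0.1836 -12.83
0.1814 -102.65
[[0.56947599 0.09572239 0.006     ]
 [0.65453395 0.09630744 0.006     ]]
[[ 0.56348264 -0.12538549  0.075     ]]
```

>>> {"op": "apply_moves", "data": {
  "linear": [
    [0.2, 0, 0],
    [0.4, 0, 0],
    [0.6, 0, 0],
    [0.8, 0, 0],
    [1, 0, 0]
  ],
  "delta_rot": [
    [0, 0, 0],
    [0, 0, 0],
    [0, 0, 0],
    [0, 0, 0],
    [0, 0, 0]
  ]
}}

```text
clock: 3.07
position: [0.533, 0.0357, 0.2611]
tool_rot: [-3.141, 0.0, 1.352]
force: [-0.3, -1.1, 0.0]
grip_width: 0.0428
finger_force: 0.0
```

>>> {"op": "apply_moves", "data": {
  "linear": [
    [0.2, 0.2, 0],
    [0.4, 0.4, 0],
    [0.4, 0.5, 0],
    [0.4, 0.5, 0],
    [0.4, 0.5, 0]
  ],
  "delta_rot": [
    [0, 0, 0],
    [0, 0, 0],
    [0, 0, 0],
    [0, 0, 0],
    [0, 0, 0]
  ]
}}

```text
clock: 3.48
position: [0.5902, 0.0629, 0.2606]
tool_rot: [-3.14, 0.0, 1.352]
force: [-0.2, 0.8, 0.6]
grip_width: 0.0429
finger_force: 0.0
```

```bash
python3 - <<'E'
from h import *
T=wpose();np.save('pics/T2.npy',T);p,d=grab('wrist','w2.png')
c=cv2.convertScaleAbs(cv2.resize(p[:,:,::-1],(800,600),interpolation=cv2.INTER_CUBIC),alpha=1.8,beta=20);cv2.imwrite('pics/w2b.png',c)
E
```

```text
(no output)
```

View pics/w2b.png

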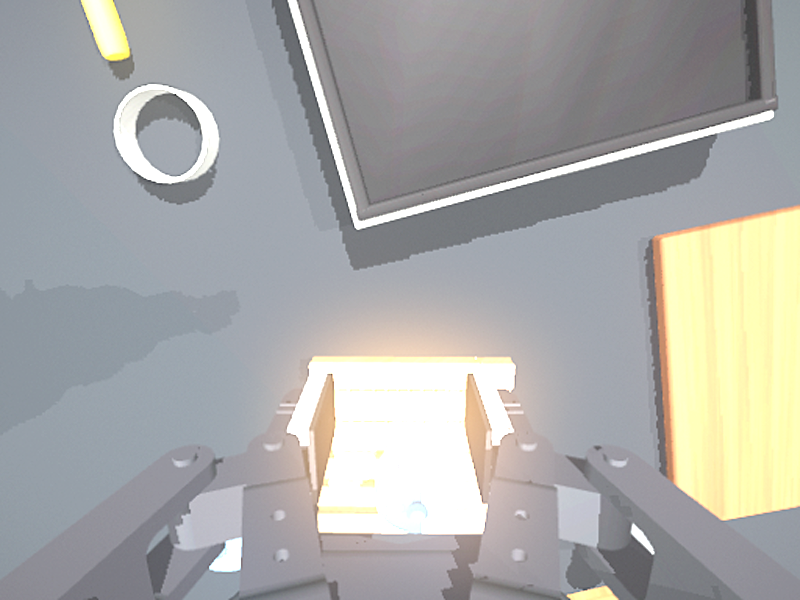

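The griddle's right front corner is at about (358,228), the far right corner at about (775,118), and the front edge runs out of the picture at about (288,0). The steel rim's outer edge is at 56 mm height.

```bash
python3 - <<'E'
from h import *
T=np.load('pics/T2.npy');g=lambda P:(np.array(P,float)+.5)*.64-.5
p=cv2.cvtColor(cv2.imread('pics/w2.png'),cv2.COLOR_BGR2GRAY).astype(float)
# outer flank edge: in each column the last strong falling edge near the expected line
from math import *
A,B=g([(358,228),(775,118)]);F=g([(288,0)])[0]
fl=[];gy=np.gradient(p,axis=0)
for u in range(int(A[0])+8,int(B[0])-8,4):
    v=A[1]+(B[1]-A[1])*(u-A[0])/(B[0]-A[0]);r=np.arange(int(v)-4,int(v)+6);fl.append((u,r[np.argmin(gy[r,u])]))
fr=[];gx=np.gradient(p,axis=1)
for v in range(4,int(A[1])-8,4):
    u=F[0]+(A[0]-F[0])*(v-F[1])/(A[1]-F[1]);c=np.arange(int(u)-5,int(u)+5);fr.append((c[np.argmax(gx[v,c])],v))
W1=wray(T,fl,.056);W2=wray(T,fr,.056)
a=np.polyfit(W1[:,0],W1[:,1],1);b=np.polyfit(W2[:,1],W2[:,0],1)
print('flank yaw',degrees(atan(a[0])),np.std(W1[:,1]-np.polyval(a,W1[:,0])),'front yaw',-degrees(atan(b[0])),np.std(W2[:,0]-np.polyval(b,W2[:,1])))
y=(a[0]*b[1]+a[1])/(1-a[0]*b[0]);x=np.polyval(b,y);print('corner',x,y)
print(wray(T,[A,B],.056), np.hypot(*np.diff(wray(T,[A,B],.056)[:,:2],axis=0)[0]))
print('ring',wray(T,g([(166,134)]),.025))
E
```

```text
flank yaw 2.523448516386376 0.00031033395613276995 front yaw 2.658450697536 0.00032946159139973417
corner 0.5656322887317409 0.09492860898378137
[[0.56755637 0.09531429 0.056     ]
 [0.86586452 0.10752083 0.056     ]] 0.2985577819604247
ring [[0.43983256 0.19165073 0.025     ]]
```

>>> {"op": "apply_moves", "data": {
  "linear": [
    [-0.3, 0, 0],
    [-0.5, 0, 0],
    [-0.7, 0, 0],
    [-0.9, 0, 0],
    [-1, 0.04, 0]
  ],
  "delta_rot": [
    [0, 0, 0],
    [0, 0, 0],
    [0, 0, 0],
    [0, 0, 0],
    [0, 0, 0]
  ]
}}

```text
clock: 3.95
position: [0.5712, -0.0382, 0.2616]
tool_rot: [-3.141, 0.002, 1.35]
force: [-0.4, 0.6, -0.7]
grip_width: 0.0426
finger_force: 0.0
```

>>> {"op": "apply_moves", "data": {
  "linear": [
    [-0.3, 0, 0],
    [-0.5, 0, 0],
    [-0.7, 0, 0],
    [-0.9, 0, 0],
    [-1, 0.04, 0]
  ],
  "delta_rot": [
    [0, 0, 0],
    [0, 0, 0],
    [0, 0, 0],
    [0, 0, 0],
    [0, 0, 0]
  ]
}}

```text
clock: 4.37
position: [0.5539, -0.1362, 0.2615]
tool_rot: [-3.141, 0.001, 1.35]
force: [-0.4, -0.6, 0.2]
grip_width: 0.0427
finger_force: 0.0
```

>>> {"op": "apply_moves", "data": {
  "linear": [
    [-0.3, 0, 0],
    [-0.5, 0, 0],
    [-0.7, 0, 0],
    [-0.9, 0, 0],
    [-1, 0.04, 0]
  ],
  "delta_rot": [
    [0, 0, 0],
    [0, 0, 0],
    [0, 0, 0],
    [0, 0, 0],
    [0, 0, 0]
  ]
}}

```text
clock: 4.78
position: [0.5365, -0.2343, 0.2614]
tool_rot: [-3.141, 0.001, 1.35]
force: [-0.6, 0.3, 0.6]
grip_width: 0.0425
finger_force: 0.0
```

>>> {"op": "apply_moves", "data": {
  "linear": [
    [-0.04, 0, 0.2],
    [-0.04, 0, 0.4],
    [-0.04, 0, 0.6],
    [-0.04, 0, 0.8],
    [-0.04, 0, 1]
  ],
  "delta_rot": [
    [0, 0, 0],
    [0, 0, 0],
    [0, 0, 0],
    [0, 0, 0],
    [0, 0, 0]
  ]
}}

```text
clock: 5.2
position: [0.5371, -0.2353, 0.1605]
tool_rot: [3.141, -0.0, 1.353]
force: [-0.3, -0.7, -0.7]
grip_width: 0.0425
finger_force: 0.0
```

>>> {"op": "apply_moves", "data": {
  "linear": [
    [0, 0, 0.2],
    [0, 0, 0.4],
    [0, 0, 0.6],
    [0, 0, 0.8],
    [0, 0, 1]
  ],
  "delta_rot": [
    [0, 0, 0],
    [0, 0, 0],
    [0, 0, 0],
    [0, 0, 0],
    [0, 0, 0]
  ]
}}

```text
clock: 5.62
position: [0.5371, -0.2352, 0.0603]
tool_rot: [3.141, -0.001, 1.353]
force: [0.1, 0.7, 0.2]
grip_width: 0.0427
finger_force: 0.0
```

>>> {"op": "apply_moves", "data": {
  "linear": [
    [0, 0, 0.1],
    [0, 0, 0.2],
    [0, 0, 0.3],
    [0, 0, 0.4],
    [0, 0, 0.5]
  ],
  "delta_rot": [
    [0, 0, 0],
    [0, 0, 0],
    [0, 0, 0],
    [0, 0, 0],
    [0, 0, 0]
  ]
}}

```text
clock: 6.03
position: [0.5368, -0.2362, 0.0109]
tool_rot: [3.141, 0.0, 1.352]
force: [0.1, -0.2, -0.5]
grip_width: 0.0426
finger_force: 0.0
```

```bash
cat >> h.py <<'E'
def plan(P0,P1,n):
    "straight tool-down path (x,y,z,yawdeg): prints one end row per call, units of the moves"
    P=np.linspace(P0,P1,n+1)
    for a,b in zip(P,P[1:]):
        y=np.radians(a[3]);d=b-a;c,s=np.cos(y),np.sin(y)
        print(np.round([10*(c*d[0]+s*d[1]),10*(s*d[0]-c*d[1]),-10*d[2]],3),round(-d[3]/120,4))
E
python3 -c "
from h import *
plan([.5394,-.2245,.004,77.5],[.5795,-.108,.004,92.5],5)"
```

```text
[ 0.245  0.028 -0.   ] -0.025
[ 0.243  0.041 -0.   ] -0.025
[ 0.241  0.053 -0.   ] -0.025
[ 0.237  0.066 -0.   ] -0.025
[ 0.234  0.078 -0.   ] -0.025
```

>>> {"op": "apply_moves", "data": {
  "linear": [
    [0, 0, 0.035],
    [0, 0, 0.07],
    [0.04, 0, 0.07],
    [0.08, 0, 0.07],
    [0.12, 0, 0.07]
  ],
  "delta_rot": [
    [0, 0, 0],
    [0, 0, 0],
    [0, 0, 0],
    [0, 0, 0],
    [0, 0, 0]
  ]
}}

```text
clock: 6.45
position: [0.5394, -0.2239, 0.0048]
tool_rot: [3.141, -0.0, 1.352]
force: [0.5, -0.5, 0.8]
grip_width: 0.0427
finger_force: 0.0
```

>>> {"op": "apply_moves", "data": {
  "linear": [
    [0.05, 0.006, 0],
    [0.1, 0.011, 0],
    [0.15, 0.017, 0],
    [0.2, 0.022, 0],
    [0.245, 0.028, 0]
  ],
  "delta_rot": [
    [0, 0, -0.005],
    [0, 0, -0.01],
    [0, 0, -0.015],
    [0, 0, -0.02],
    [0, 0, -0.025]
  ]
}}

```text
clock: 6.87
position: [0.5474, -0.2012, 0.0047]
tool_rot: [3.141, 0.001, 1.406]
force: [-0.5, -6.4, 3.5]
grip_width: 0.0428
finger_force: 2.9
```

```bash
python3 - <<'E'
from h import *
grab('scene','s2.png');p=cv2.imread('pics/s2.png')[150:330,140:340]
cv2.imwrite('pics/s2b.png',cv2.resize(p,None,fx=3.3,fy=3.3,interpolation=cv2.INTER_CUBIC))
E
```

```text
(no output)
```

View pics/s2b.png

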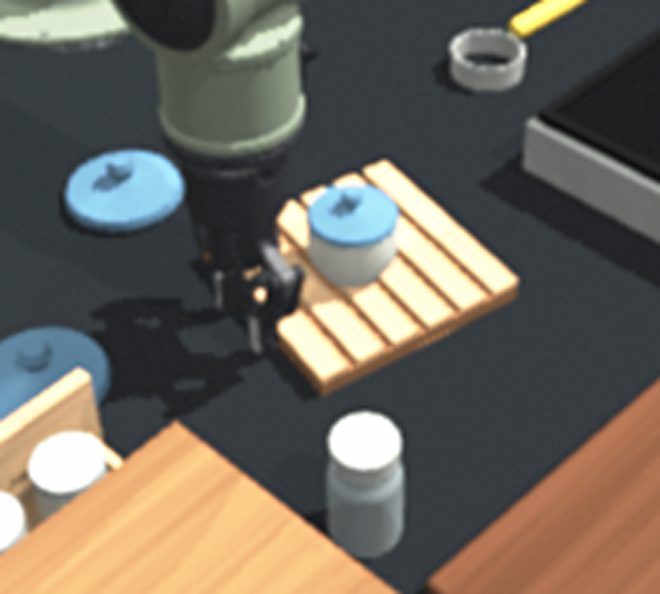

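The fingers are pushing the trivet's right edge with about 6 N, and there is clear space between the gripper and the bowl. I'm continuing the push.

>>> {"op": "apply_moves", "data": {
  "linear": [
    [0.05, 0.008, 0],
    [0.1, 0.016, 0],
    [0.15, 0.025, 0],
    [0.2, 0.033, 0],
    [0.243, 0.041, 0]
  ],
  "delta_rot": [
    [0, 0, -0.005],
    [0, 0, -0.01],
    [0, 0, -0.015],
    [0, 0, -0.02],
    [0, 0, -0.025]
  ]
}}

```text
clock: 7.33
position: [0.5553, -0.1781, 0.0047]
tool_rot: [3.141, 0.001, 1.458]
force: [-0.6, -5.4, 3.4]
grip_width: 0.0431
finger_force: 3.0
```

>>> {"op": "apply_moves", "data": {
  "linear": [
    [0.05, 0.01, 0],
    [0.1, 0.02, 0],
    [0.15, 0.03, 0],
    [0.2, 0.042, 0],
    [0.241, 0.053, 0]
  ],
  "delta_rot": [
    [0, 0, -0.005],
    [0, 0, -0.01],
    [0, 0, -0.015],
    [0, 0, -0.02],
    [0, 0, -0.025]
  ]
}}

```text
clock: 7.75
position: [0.5633, -0.1547, 0.0046]
tool_rot: [3.141, 0.001, 1.51]
force: [-1.5, -6.5, 3.8]
grip_width: 0.0431
finger_force: 3.0
```

>>> {"op": "apply_moves", "data": {
  "linear": [
    [0.05, 0.013, 0],
    [0.1, 0.026, 0],
    [0.15, 0.04, 0],
    [0.2, 0.053, 0],
    [0.237, 0.066, 0]
  ],
  "delta_rot": [
    [0, 0, -0.005],
    [0, 0, -0.01],
    [0, 0, -0.015],
    [0, 0, -0.02],
    [0, 0, -0.025]
  ]
}}

```text
clock: 8.17
position: [0.5713, -0.1314, 0.0046]
tool_rot: [3.141, 0.001, 1.562]
force: [-1.1, -6.0, 4.5]
grip_width: 0.0427
finger_force: 3.1
```

>>> {"op": "apply_moves", "data": {
  "linear": [
    [0.05, 0.016, 0],
    [0.1, 0.03, 0],
    [0.15, 0.047, 0],
    [0.2, 0.063, 0],
    [0.234, 0.078, 0]
  ],
  "delta_rot": [
    [0, 0, -0.005],
    [0, 0, -0.01],
    [0, 0, -0.015],
    [0, 0, -0.02],
    [0, 0, -0.025]
  ]
}}

```text
clock: 8.58
position: [0.5793, -0.108, 0.0046]
tool_rot: [3.141, 0.001, 1.615]
force: [0.1, -6.2, 4.6]
grip_width: 0.0429
finger_force: 3.0
```

>>> {"op": "apply_moves", "data": {
  "linear": [
    [-0.1, 0, 0],
    [-0.2, 0, 0],
    [-0.2, 0, 0.0],
    [-0.2, 0, -0.4],
    [-0.2, 0, -0.8]
  ],
  "delta_rot": [
    [0, 0, 0],
    [0, 0, 0],
    [0, 0, 0],
    [0, 0, 0],
    [0, 0, 0]
  ]
}}

```text
clock: 9.0
position: [0.5783, -0.1281, 0.0834]
tool_rot: [-3.137, -0.002, 1.613]
force: [1.0, -0.8, 0.4]
grip_width: 0.0427
finger_force: 0.0
```

>>> {"op": "apply_moves", "data": {
  "linear": [
    [0, 0, -0.25],
    [0, 0, -0.5],
    [0, 0, -0.75],
    [0, 0, -1],
    [0, 0, -1]
  ],
  "delta_rot": [
    [0, 0, 0],
    [0, 0, 0],
    [0, 0, 0],
    [0, 0, 0],
    [0, 0, 0]
  ]
}}

```text
clock: 9.42
position: [0.5817, -0.1285, 0.1888]
tool_rot: [3.136, 0.001, 1.613]
force: [0.3, -0.8, 0.6]
grip_width: 0.0426
finger_force: 0.0
```

```bash
python3 - <<'E'
from h import *
T=wpose();np.save('pics/T3.npy',T);p,d=grab('wrist','w3.png')
c=cv2.convertScaleAbs(cv2.resize(p[:,:,::-1],(800,600),interpolation=cv2.INTER_CUBIC),alpha=1.5,beta=20);cv2.imwrite('pics/w3b.png',c)
E
```

```text
(no output)
```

View pics/w3b.png

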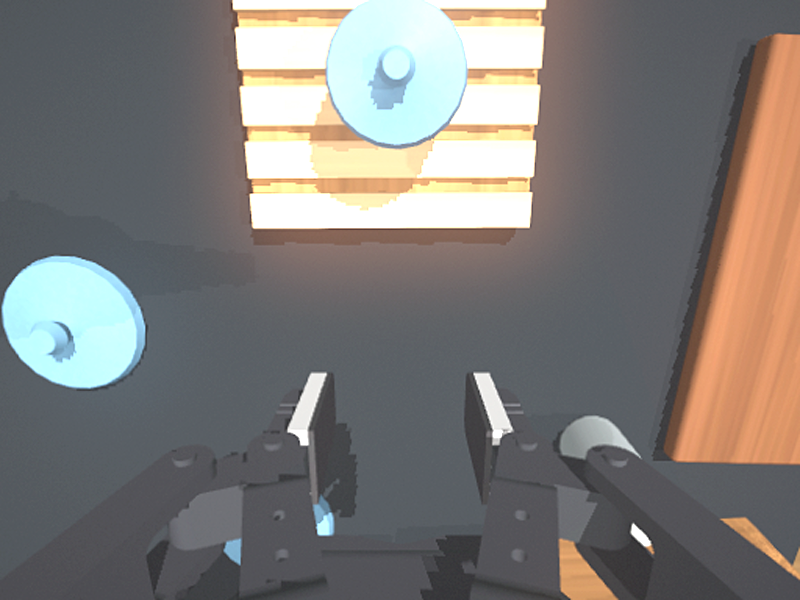

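The trivet's right edge runs from about (251,229) to (531,228). It is square to the tool, and the bowl and lid are still in place.

```bash
python3 - <<'E'
from h import *
T=np.load('pics/T3.npy');g=lambda P:(np.array(P,float)+.5)*.64-.5
C=wray(T,g([(251,229),(531,228)]),.02);print(C)
e=C[1]-C[0];a=np.arctan2(e[1],e[0]);m=C.mean(0)+.09*np.array([-np.sin(a),np.cos(a),0]);print(np.linalg.norm(e),np.degrees(a),m)
s=monitor.observe();print(s['position'],s['tool_rot'],s['qpos'])
E
```

```text
[[ 0.48588075 -0.10191268  0.02      ]
 [ 0.66821163 -0.09353009  0.02      ]]
0.18252347917550202 2.6322976986398046 [ 0.57291284 -0.00781635  0.02      ]
[ 0.58087853 -0.12859157  0.1865052 ] [3.13803838e+00 9.43017081e-04 1.61288691e+00] [ 0.49022646  0.56895692 -0.53799211  1.7097296   0.34587347  0.95497022
 -0.13767398]
```

>>> {"op": "apply_moves", "data": {
  "linear": [
    [0.01, -0.2, 0],
    [0.02, -0.4, 0],
    [0.02, -0.6, 0],
    [0.03, -0.8, 0],
    [0.04, -1, 0]
  ],
  "delta_rot": [
    [0, 0, 0.05],
    [0, 0, 0.1],
    [0, 0, 0.15],
    [0, 0, 0.2],
    [0, 0, 0.25]
  ]
}}

```text
clock: 9.88
position: [0.4783, -0.1286, 0.1834]
tool_rot: [-3.14, 0.0, 1.084]
force: [-0.1, 0.2, 0.1]
grip_width: 0.0428
finger_force: 0.0
```

>>> {"op": "apply_moves", "data": {
  "linear": [
    [0.2, -0.15, 0],
    [0.4, -0.3, 0],
    [0.6, -0.45, 0],
    [0.8, -0.6, 0],
    [0.92, -0.74, 0]
  ],
  "delta_rot": [
    [0, 0, 0.05],
    [0, 0, 0.1],
    [0, 0, 0.15],
    [0, 0, 0.2],
    [0, 0, 0.25]
  ]
}}

```text
clock: 10.3
position: [0.4563, -0.0107, 0.1836]
tool_rot: [-3.141, 0.0, 0.562]
force: [-0.0, 0.3, -0.2]
grip_width: 0.0427
finger_force: 0.0
```

>>> {"op": "apply_moves", "data": {
  "linear": [
    [0, 0, 0.1],
    [0, 0, 0.3],
    [0, 0, 0.5],
    [0, 0, 0.7],
    [0, 0, 0.8]
  ],
  "delta_rot": [
    [0, 0, 0.05],
    [0, 0, 0.1],
    [0, 0, 0.15],
    [0, 0, 0.2],
    [0, 0, 0.25]
  ]
}}

```text
clock: 10.72
position: [0.4554, -0.0129, 0.1018]
tool_rot: [3.141, 0.003, 0.038]
force: [-0.8, 0.1, 0.5]
grip_width: 0.0429
finger_force: 0.0
```

>>> {"op": "apply_moves", "data": {
  "linear": [
    [0, 0, 0],
    [0, 0, 0],
    [0, 0, 0],
    [0, 0, 0],
    [0, 0, 0]
  ],
  "delta_rot": [
    [0, 0, 0],
    [0, 0, 0],
    [0, 0, 0],
    [0, 0, 0],
    [0, 0, 0]
  ]
}}

```text
clock: 11.13
position: [0.4571, -0.0126, 0.1049]
tool_rot: [-3.142, -0.001, 0.045]
force: [-0.6, -1.4, 0.9]
grip_width: 0.0427
finger_force: 0.0
```

>>> {"op": "apply_moves", "data": {
  "linear": [
    [0, 0, 0.25],
    [0, 0, 0.5],
    [0, 0, 0.75],
    [0, 0, 0.9],
    [0, 0, 1]
  ],
  "delta_rot": [
    [0, 0, 0],
    [0, 0, 0],
    [0, 0, 0],
    [0, 0, 0],
    [0, 0, 0]
  ]
}}

```text
clock: 11.55
position: [0.4564, -0.0125, 0.0031]
tool_rot: [-3.141, 0.001, 0.044]
force: [0.4, -0.2, 0.7]
grip_width: 0.0428
finger_force: 0.0
```

>>> {"op": "apply_moves", "data": {
  "linear": [
    [0.04, 0, 0],
    [0.08, 0, 0],
    [0.12, 0, 0],
    [0.17, 0, 0],
    [0.22, 0, 0]
  ],
  "delta_rot": [
    [0, 0, 0],
    [0, 0, 0],
    [0, 0, 0],
    [0, 0, 0],
    [0, 0, 0]
  ]
}}

```text
clock: 11.97
position: [0.4788, -0.0117, 0.0051]
tool_rot: [3.141, 0.0, 0.043]
force: [-7.0, 0.1, 4.6]
grip_width: 0.043
finger_force: 3.3
```

>>> {"op": "apply_moves", "data": {
  "linear": [
    [0.05, 0, 0],
    [0.1, 0, 0],
    [0.15, 0, 0],
    [0.2, 0, 0],
    [0.25, 0, 0]
  ],
  "delta_rot": [
    [0, 0, 0],
    [0, 0, 0],
    [0, 0, 0],
    [0, 0, 0],
    [0, 0, 0]
  ]
}}

```text
clock: 12.38
position: [0.5038, -0.0107, 0.0051]
tool_rot: [3.141, 0.001, 0.043]
force: [-6.9, -0.6, 4.0]
grip_width: 0.0425
finger_force: 3.1
```

>>> {"op": "apply_moves", "data": {
  "linear": [
    [0.05, 0, 0],
    [0.1, 0, 0],
    [0.15, 0, 0],
    [0.2, 0, 0],
    [0.25, 0, 0]
  ],
  "delta_rot": [
    [0, 0, 0],
    [0, 0, 0],
    [0, 0, 0],
    [0, 0, 0],
    [0, 0, 0]
  ]
}}

```text
clock: 12.8
position: [0.5288, -0.0095, 0.0051]
tool_rot: [3.141, 0.001, 0.043]
force: [-5.6, -0.7, 2.9]
grip_width: 0.0424
finger_force: 2.8
```

>>> {"op": "apply_moves", "data": {
  "linear": [
    [0.06, 0, 0],
    [0.12, 0, 0],
    [0.18, 0, 0],
    [0.24, 0, 0],
    [0.3, 0, 0]
  ],
  "delta_rot": [
    [0, 0, 0],
    [0, 0, 0],
    [0, 0, 0],
    [0, 0, 0],
    [0, 0, 0]
  ]
}}

```text
clock: 13.22
position: [0.5588, -0.0083, 0.0052]
tool_rot: [3.142, 0.0, 0.043]
force: [-4.4, -0.9, 2.0]
grip_width: 0.0426
finger_force: 2.6
```

>>> {"op": "apply_moves", "data": {
  "linear": [
    [0, 0, 0],
    [-0.1, 0, 0],
    [-0.2, 0, 0],
    [-0.2, 0, -0.3],
    [-0.2, 0, -0.6]
  ],
  "delta_rot": [
    [0, 0, 0],
    [0, 0, 0],
    [0, 0, 0],
    [0, 0, 0],
    [0, 0, 0]
  ]
}}

```text
clock: 13.63
position: [0.5376, -0.0089, 0.0647]
tool_rot: [-3.142, 0.002, 0.044]
force: [0.7, -0.5, 0.0]
grip_width: 0.043
finger_force: 0.0
```

>>> {"op": "apply_moves", "data": {
  "linear": [
    [0, 0, -0.3],
    [0, 0, -0.6],
    [0, 0, -0.9],
    [0, 0, -1],
    [0, 0, -1]
  ],
  "delta_rot": [
    [0, 0, 0],
    [0, 0, 0],
    [0, 0, 0],
    [0, 0, 0],
    [0, 0, 0]
  ]
}}

```text
clock: 14.05
position: [0.5403, -0.009, 0.1677]
tool_rot: [3.141, -0.006, 0.043]
force: [0.5, -0.1, -0.3]
grip_width: 0.0424
finger_force: 0.0
```

```bash
python3 - <<'E'
from h import *
T=wpose();np.save('pics/T4.npy',T);p,d=grab('wrist','w4.png')
c=cv2.convertScaleAbs(cv2.resize(p[:,:,::-1],(800,600),interpolation=cv2.INTER_CUBIC),alpha=1.5,beta=20);cv2.imwrite('pics/w4b.png',c)
E
```

```text
(no output)
```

View pics/w4b.png

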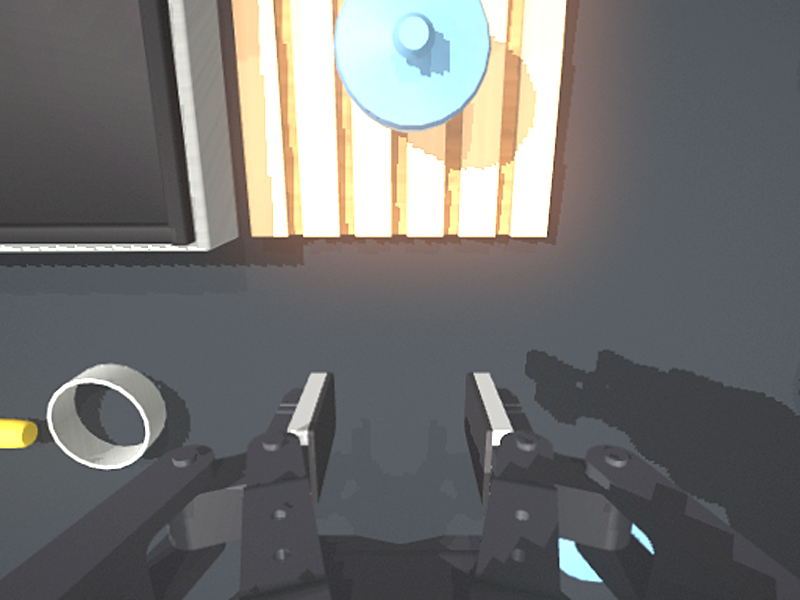

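The trivet's front edge runs from about (250,238) to (549,237), and the foot of the griddle's corner is at about (238,238). They are in line, with a small gap left to close.

```bash
python3 - <<'E'
from h import *
T=np.load('pics/T4.npy');g=lambda P:(np.array(P,float)+.5)*.64-.5
C=wray(T,g([(250,238),(549,237)]),.02);print(C)
e=C[0]-C[1];a=np.arctan2(e[1],e[0])-np.pi/2;print(np.linalg.norm(e),np.degrees(a),C.mean(0)+.09*np.array([np.cos(a),np.sin(a),0]))
print(wray(T,g([(238,238)]),.006),wray(T,g([(195,249)]),.056))
print(monitor.observe()['position'],monitor.observe()['tool_rot'])
E
```

```text
[[ 0.56708412  0.08320378  0.02      ]
 [ 0.57577128 -0.09943758  0.02      ]]
0.18284784146278216 2.723167137935135 [ 0.66132606 -0.00384097  0.02      ]
[[0.56442805 0.09523345 0.006     ]] [[0.5658388  0.10220974 0.056     ]]
[ 0.53943439 -0.00905148  0.16577875] [ 3.14148418 -0.00320435  0.04301528]
```

>>> {"op": "apply_moves", "data": {
  "linear": [
    [0.05, 0.2, 0],
    [0.1, 0.4, 0],
    [0.15, 0.6, 0],
    [0.2, 0.8, 0],
    [0.26, 1, 0]
  ],
  "delta_rot": [
    [0, 0, -0.05],
    [0, 0, -0.1],
    [0, 0, -0.15],
    [0, 0, -0.2],
    [0, 0, -0.25]
  ]
}}

```text
clock: 14.52
position: [0.5686, -0.1086, 0.1631]
tool_rot: [-3.14, 0.001, 0.572]
force: [-0.7, 0.2, -0.4]
grip_width: 0.0426
finger_force: 0.0
```

>>> {"op": "apply_moves", "data": {
  "linear": [
    [0.15, 0.12, 0],
    [0.3, 0.25, 0],
    [0.45, 0.37, 0],
    [0.6, 0.5, 0],
    [0.76, 0.61, 0]
  ],
  "delta_rot": [
    [0, 0, -0.05],
    [0, 0, -0.1],
    [0, 0, -0.15],
    [0, 0, -0.2],
    [0, 0, -0.25]
  ]
}}

```text
clock: 14.93
position: [0.6662, -0.1189, 0.1627]
tool_rot: [-3.14, 0.0, 1.095]
force: [-0.4, -0.2, 0.3]
grip_width: 0.043
finger_force: 0.0
```

>>> {"op": "apply_moves", "data": {
  "linear": [
    [0, 0, 0],
    [0, 0, 0],
    [0, 0, 0.2],
    [0, 0, 0.4],
    [0, 0, 0.6]
  ],
  "delta_rot": [
    [0, 0, -0.05],
    [0, 0, -0.1],
    [0, 0, -0.15],
    [0, 0, -0.2],
    [0, 0, -0.25]
  ]
}}

```text
clock: 15.35
position: [0.6654, -0.1181, 0.1022]
tool_rot: [-3.141, -0.001, 1.62]
force: [-0.6, -0.3, -0.8]
grip_width: 0.0429
finger_force: 0.0
```

>>> {"op": "apply_moves", "data": {
  "linear": [
    [0, 0, 0],
    [0, 0, 0],
    [0, 0, 0],
    [0, 0, 0],
    [0, 0, 0]
  ],
  "delta_rot": [
    [0, 0, 0],
    [0, 0, 0],
    [0, 0, 0],
    [0, 0, 0],
    [0, 0, 0]
  ]
}}

```text
clock: 15.77
position: [0.6664, -0.1183, 0.1054]
tool_rot: [3.14, 0.0, 1.612]
force: [-0.4, -0.5, 0.6]
grip_width: 0.0431
finger_force: 0.0
```

>>> {"op": "apply_moves", "data": {
  "linear": [
    [0, 0, 0.25],
    [0, 0, 0.5],
    [0, 0, 0.75],
    [0, 0, 0.9],
    [0, 0, 1]
  ],
  "delta_rot": [
    [0, 0, 0],
    [0, 0, 0],
    [0, 0, 0],
    [0, 0, 0],
    [0, 0, 0]
  ]
}}

```text
clock: 16.18
position: [0.6655, -0.1182, 0.0031]
tool_rot: [-3.141, -0.0, 1.614]
force: [-0.4, -0.2, 0.8]
grip_width: 0.0429
finger_force: 0.0
```

>>> {"op": "apply_moves", "data": {
  "linear": [
    [0.04, 0, 0],
    [0.08, 0, 0],
    [0.12, 0, 0],
    [0.16, 0, 0],
    [0.21, 0, 0]
  ],
  "delta_rot": [
    [0, 0, 0],
    [0, 0, 0],
    [0, 0, 0],
    [0, 0, 0],
    [0, 0, 0]
  ]
}}

```text
clock: 16.6
position: [0.6658, -0.0983, 0.0058]
tool_rot: [3.14, 0.002, 1.613]
force: [0.0, -6.6, 5.8]
grip_width: 0.0422
finger_force: 3.5
```

>>> {"op": "apply_moves", "data": {
  "linear": [
    [0.01, 0, 0],
    [0.02, 0, 0],
    [0.03, 0, 0],
    [0.03, 0, 0],
    [0.03, 0, 0]
  ],
  "delta_rot": [
    [0, 0, 0],
    [0, 0, 0],
    [0, 0, 0],
    [0, 0, 0],
    [0, 0, 0]
  ]
}}

```text
clock: 17.02
position: [0.6655, -0.0951, 0.0054]
tool_rot: [3.14, 0.001, 1.614]
force: [0.7, -5.2, 2.6]
grip_width: 0.0426
finger_force: 2.5
```

>>> {"op": "apply_moves", "data": {
  "linear": [
    [0.005, 0, 0],
    [0.01, 0, 0],
    [0.015, 0, 0],
    [0.02, 0, 0],
    [0.02, 0, 0]
  ],
  "delta_rot": [
    [0, 0, 0],
    [0, 0, 0],
    [0, 0, 0],
    [0, 0, 0],
    [0, 0, 0]
  ]
}}

```text
clock: 17.43
position: [0.6654, -0.0933, 0.0054]
tool_rot: [3.14, 0.001, 1.613]
force: [0.9, -5.6, 3.6]
grip_width: 0.0429
finger_force: 2.8
```

>>> {"op": "apply_moves", "data": {
  "linear": [
    [0.005, 0, 0],
    [0.01, 0, 0],
    [0.01, 0, 0],
    [0.01, 0, 0],
    [0.01, 0, 0]
  ],
  "delta_rot": [
    [0, 0, 0],
    [0, 0, 0],
    [0, 0, 0],
    [0, 0, 0],
    [0, 0, 0]
  ]
}}

```text
clock: 17.85
position: [0.6653, -0.0923, 0.0053]
tool_rot: [3.14, 0.001, 1.613]
force: [1.6, -5.6, 4.5]
grip_width: 0.0428
finger_force: 2.8
```

>>> {"op": "apply_moves", "data": {
  "linear": [
    [0.005, 0, 0],
    [0.01, 0, 0],
    [0.01, 0, 0],
    [0.01, 0, 0],
    [0.01, 0, 0]
  ],
  "delta_rot": [
    [0, 0, 0],
    [0, 0, 0],
    [0, 0, 0],
    [0, 0, 0],
    [0, 0, 0]
  ]
}}

```text
clock: 18.27
position: [0.6653, -0.0918, 0.0053]
tool_rot: [3.14, 0.002, 1.613]
force: [0.7, -8.1, 4.7]
grip_width: 0.0428
finger_force: 4.0
```

>>> {"op": "apply_moves", "data": {
  "linear": [
    [0.005, 0, 0],
    [0.01, 0, 0],
    [0.01, 0, 0],
    [0.01, 0, 0],
    [0.01, 0, 0]
  ],
  "delta_rot": [
    [0, 0, 0],
    [0, 0, 0],
    [0, 0, 0],
    [0, 0, 0],
    [0, 0, 0]
  ]
}}

```text
clock: 18.68
position: [0.6653, -0.0918, 0.0054]
tool_rot: [3.14, 0.003, 1.613]
force: [1.8, -11.7, 3.8]
grip_width: 0.0427
finger_force: 5.9
```

The position has stalled while the force rises, so the trivet is against the flank. I'll add one more small press, then retreat and check.

>>> {"op": "apply_moves", "data": {
  "linear": [
    [0.005, 0, 0],
    [0.01, 0, 0],
    [0.015, 0, 0],
    [0.015, 0, 0],
    [0.015, 0, 0]
  ],
  "delta_rot": [
    [0, 0, 0],
    [0, 0, 0],
    [0, 0, 0],
    [0, 0, 0],
    [0, 0, 0]
  ]
}}

```text
clock: 19.1
position: [0.6654, -0.0917, 0.0054]
tool_rot: [3.14, 0.005, 1.612]
force: [2.9, -16.8, 2.8]
grip_width: 0.0427
finger_force: 8.8
```

>>> {"op": "apply_moves", "data": {
  "linear": [
    [-0.02, 0, 0],
    [-0.08, 0, 0],
    [-0.2, 0, 0],
    [-0.3, 0, -0.2],
    [-0.3, 0, -0.6]
  ],
  "delta_rot": [
    [0, 0, 0],
    [0, 0, 0],
    [0, 0, 0],
    [0, 0, 0],
    [0, 0, 0]
  ]
}}

```text
clock: 19.52
position: [0.6632, -0.1208, 0.0609]
tool_rot: [-3.135, -0.0, 1.612]
force: [0.7, -1.0, 0.0]
grip_width: 0.0425
finger_force: 0.0
```

>>> {"op": "apply_moves", "data": {
  "linear": [
    [0, 0, -0.3],
    [0, 0, -0.6],
    [0, 0, -0.9],
    [0, 0, -1],
    [0, 0, -1]
  ],
  "delta_rot": [
    [0, 0, 0],
    [0, 0, 0],
    [0, 0, 0],
    [0, 0, 0],
    [0, 0, 0]
  ]
}}

```text
clock: 19.93
position: [0.6671, -0.1185, 0.1676]
tool_rot: [3.137, 0.001, 1.614]
force: [-0.5, 0.1, -0.6]
grip_width: 0.0431
finger_force: 0.0
```

>>> {"op": "apply_moves", "data": {
  "linear": [
    [0.1, 0, -0.3],
    [0.2, 0, -0.6],
    [0.3, 0, -0.8],
    [0.3, 0, -0.8],
    [0.3, 0, -0.8]
  ],
  "delta_rot": [
    [0, 0, 0],
    [0, 0, 0],
    [0, 0, 0],
    [0, 0, 0],
    [0, 0, 0]
  ]
}}

```text
clock: 20.35
position: [0.6647, -0.0877, 0.2444]
tool_rot: [3.141, 0.0, 1.615]
force: [0.5, -1.1, -0.4]
grip_width: 0.0423
finger_force: 0.0
```

```bash
python3 - <<'E'
from h import *
T=wpose();np.save('pics/T5.npy',T);p,d=grab('wrist','w5.png');print(monitor.observe()['position'])
c=cv2.convertScaleAbs(cv2.resize(p[:,:,::-1],(800,600),interpolation=cv2.INTER_CUBIC),alpha=1.4,beta=20);cv2.imwrite('pics/w5b.png',c)
E
```

```text
[ 0.66422057 -0.08836541  0.24328678]
```

View pics/w5b.png

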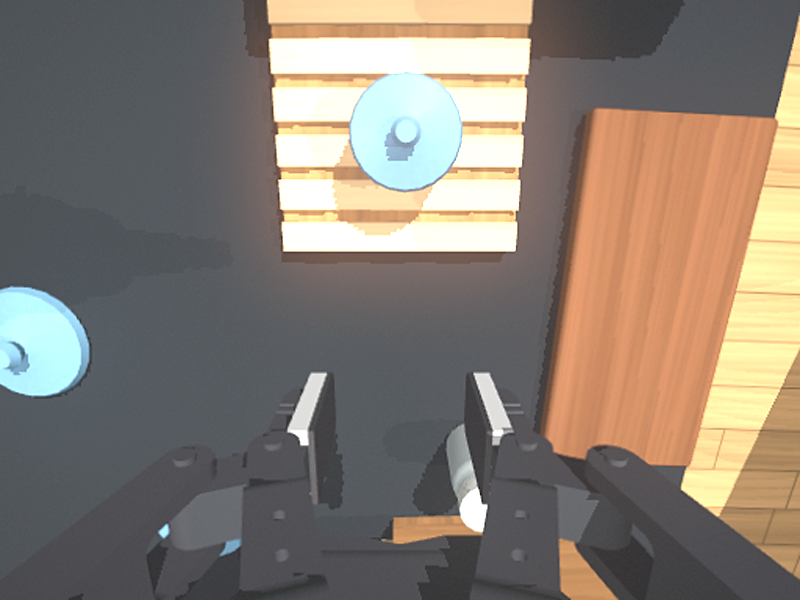

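The right edge runs from about (282,252) to (517,251), with the bowl and lid seated near the middle.

```bash
python3 - <<'E'
from h import *
T=np.load('pics/T5.npy');g=lambda P:(np.array(P,float)+.5)*.64-.5
C=wray(T,g([(282,252),(517,251)]),.02)
e=C[1]-C[0];a=np.arctan2(e[1],e[0]);m=C.mean(0)+.09*np.array([-np.sin(a),np.cos(a),0]);print(C,np.linalg.norm(e),np.degrees(a),m)
k=np.radians(2.55);R=np.array([[np.cos(k),np.sin(k)],[-np.sin(k),np.cos(k)]]);print('in corner frame',R@(m[:2]-[.5652,.0950]))
print('lid',wray(T,g([(405,131)]),.08))
E
```

```text
[[ 0.57439292 -0.08665424  0.02      ]
 [ 0.75721992 -0.07763795  0.02      ]] 0.1830491941603009 2.8233084301076516 [0.66137337 0.00774466 0.02      ]
in corner frame [ 0.09219605 -0.0914478 ]
lid [[0.66522978 0.00313803 0.08      ]]
```

The trivet measures (0.092, -0.091) m in the corner frame and is parallel to the flank to within 0.3°, so I'm handing the job in.

```bash
python3 -c "
from workcell import workorder
print(workorder.job_done())"
```

```text
the job is handed in; nothing more can be done
None
```

The trivet is flat against the griddle's right flank with its front edge about 2 mm from the line of the griddle's (tolerance 12 mm) and the bowl and lid standing on it; the job is handed in, but no verdict came back.

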